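Sweep the loose jar caps off the sorting board into the discard tray

TASK

Sweep the three loose caps lying on the raised sorting board off the end beside the blue discard tray, so that all three fall into the tray. Push them gently along the board with the outside of the fingers: do not pinch them, pick them up or press down on them. Leave the two closed jars and the small vial standing where they are.

Things in the scene. Friction and masses are not known exactly. Their poses are not given: they have to be found in the camera images.
- board: Fixed grey board on a steel plinth, 230 mm (x) by 300 mm (y), flat top 60 mm above the bench. Its long sides (x = -115, +115 mm) carry rims 6 mm thick, 8 mm above the top; both ends (y = -150, +150 mm) are open, without rim. One end meets the discard tray, the other the wire rack: which is which varies. Sweep along its y. Origin at the centre of its underside on the bench, z up
- tray: Fixed blue open tray, 230 mm (x) by 130 mm (y) by 50 mm high, walls and floor 4 mm thick; its rim is 10 mm below the board's top, with a 5 mm gap to the board's end, square to it. Origin at the centre of its underside on the bench, 220 mm from the board's centre along the board's +y or -y; axes parallel to the board's
- rack: Fixed blue wire slide rack, 204 mm (x) by 104 mm (y) by 95 mm high, with glass slides, at the board's other end, 220 mm from the board's centre, leaving an 18 mm gap to the board's end; its top is 35 mm above the board's top. Origin at the centre of its underside on the bench, axes parallel to the board's
- cap1: loose white screw cap of a specimen jar lying flat on the board: disc 36 mm across, 14 mm high, about 10 to 20 g, ribs round its edge. Two caps lie in a row about 66 mm from the board's centre line at negative board x, one at positive x. Origin at the centre of its underside, z up as it lies at the start
- cap2: loose white screw cap of a specimen jar lying flat on the board: disc 36 mm across, 14 mm high, about 10 to 20 g, ribs round its edge. Two caps lie in a row about 66 mm from the board's centre line at negative board x, one at positive x. Origin at the centre of its underside, z up as it lies at the start
- cap3: loose white screw cap of a specimen jar lying flat on the board: disc 36 mm across, 14 mm high, about 10 to 20 g, ribs round its edge. Two caps lie in a row about 66 mm from the board's centre line at negative board x, one at positive x. Origin at the centre of its underside, z up as it lies at the start
- jar1: Closed specimen jar, brown with a paper label and white cap, 36 mm across, 50 mm high, 60 g. Stands on the board between the two rows of caps and must be left where it is. Origin at the centre of its underside, z up
- jar2: Closed specimen jar like the other, 36 mm across, 50 mm high, 60 g. Stands on the board between the two rows of caps and must be left where it is. Origin at the centre of its underside, z up
- vial: Closed vial, brown with a paper label and white cap, 26 mm across, 45 mm high, 35 g. Stands on the board between the two rows of caps and must be left where it is. Origin at the centre of its underside, z up
Not all that is in view belongs to the job. Leave any turquoise look-alike of the vial alone.

How it is judged:
By the outcome, as a careful person would: the job done as asked, in the order asked, and still so for the second after the job is handed in, with the robot touching nothing.
It also fails if it takes over 58 s, if anything falls off the work surface, if the arm or the gripper's body presses on something with over 40 N, if the wrist force passes 120 N, or if a joint passes its speed limit or range.

ROBOT

A 6-joint arm with a two-finger parallel gripper is mounted at the origin on the work surface. World frame = base frame: x ahead of the robot, y to its left, z up, the work surface at z = 0. Lengths are in m, angles in rad, forces in N, time in s.
With the tool pointing down it reaches from about 0.35 to 0.775 m from the base axis. Payload 7.3 kg.
Tool frame: the origin (TCP) lies between the finger pads; the fingertips stand 14 mm ahead of it and the grasp point (between the pads) lies 5 mm behind it; z points along the fingers, y is the line along which they close (so a half turn about z gives the same grasp; the last joint's range is limited). The gripper opens to 92 mm and grips with 3 to 60 N. Pads are 19 mm wide; open, the fingers measure 130 mm over their backs; the gripper's body (75 mm by 190 mm) begins 47 mm behind the grasp point.
Start: joints at [-0.146, 0.342, 1.524, -0, 1.275, -0.146], TCP at [0.525, 0, 0.241] pointing down, gripper open.
Joint ranges: [-2.53, 2.53], [-0.77, 2.02], [0.04, 2.7], [-1, 4.14], [0.28, 2.66], [-3.11, 3.11]. Speed limits (rad/s): [2.57, 2.57, 3.14, 3.14, 3.14, 3.14].

INTERFACE

Orientations are given as [roll, pitch, yaw] about the fixed x, y, z axes, in that order (R = Rz(yaw) Ry(pitch) Rx(roll)).
In Python, from cell import robot, eyes gives the robot as it stands. The module is installed in compiled form; this text tells all that it offers.
- The arm moves only by the shell command python3 -m handwheel 'ROWS' [FORCE]. ROWS is JSON, one flat list of numbers, 5 for each row, row after row: the shift along the world's x, y, z in mm, then the turn about the world's z in rad, then the opening, from 0 (shut) to 1 (fully open). In form: [x, y, z, spin, jaw, x, y, z, spin, jaw, ...]. A call has 1 to 8 rows; each row shifts and turns the commanded pose from where the row before left it; what a row does not reach is not made up. A row lasts 1/10 s, in which the tool goes at most 50 mm and 8.59 degrees, less where a joint would pass 70% of its speed; a pose out of reach is approached as far as the arm can. A call with a gripper value outside its range is refused whole. The fingers move at their own pace and stop on an object; FORCE is the grip in N (left out, the last holds). Time passes only in rows, so rows that do not move let the fingers close. It gives the time, the measured TCP pose, the force, the opening and the grip force at its end, in the units of the state.
- robot.observe(): the state, without advancing time (a new reading comes with each control period).
- eyes.read_camera(name): name is "scene" or "side" or "wrist"; returns (picture, depth): 420x560x3 uint8, blue, green, red; 420x560 float32, m along the optical axis (not along the pixel's ray), 0 where there is no reading.
- eyes.calibration(name): a dict with "fx", "fy", "cx", "cy" (pixels), "world_to_cam" (4x4, takes a point from world to camera coordinates). Camera axes: x right, y down, z forward; pixel columns grow to the right and rows downward; lengths in m; the calibration is good to about 2 mm. A picture is of the moment at which its call begins: read the wrist's pose just before it. calibration takes no time and is no camera call; for the wrist camera it gives the pose at the moment of the call.
- robot.hand_in(): hands the job in; it is judged then, once.
The state is a dict: "time": time; "qpos": joint angles; "qvel": joint speeds; "joint_efforts": joint torques, N m; "tool_pos": TCP position; "tool_rot": TCP orientation; "contact_force": force on the tool from outside, world axes, zero at the start; "torque": the same for the moment, N m; "opening": finger opening in m; "grip_force": force on a finger pad.
Only numpy, scipy, OpenCV 4.12 (cv2) and the standard library are available. Lean on these libraries where they do the work, as an engineer would, in place of code of your own. Each camera call takes 0.05 s, during which the arm holds its last target. There are 200 camera calls.

## Working session

There is one attempt and no reset: what is moved stays moved. The work goes in short steps, Python scripts to look and compute and a shell command to move; the robot and the scene stay as the last step left them, time stands still between calls to the robot, and variables do not carry over. Pictures are saved under pics/ and viewed, at most 10 in all, crops included, and the job is handed in when it is done.

```bash
mkdir -p pics; cat > h.py <<'E'
import numpy as np, cv2
from cell import robot, eyes
def cloud(name):
    im,d=eyes.read_camera(name); c=eyes.calibration(name)
    v,u=np.mgrid[:420,:560]
    P=np.stack([(u-c['cx'])/c['fx']*d,(v-c['cy'])/c['fy']*d,d],-1)
    M=np.linalg.inv(c['world_to_cam']); return im,d,P@M[:3,:3].T+M[:3,3],c
def ray(c,uv,z):
    M=np.linalg.inv(c['world_to_cam']); r=M[:3,:3]@[(uv[0]-c['cx'])/c['fx'],(uv[1]-c['cy'])/c['fy'],1]
    return M[:3,3]+r*(z-M[2,3])/r[2]
E
python3 - <<'E'
from h import *
a=[]
for n in("scene","side"):
    im,d,P,c=cloud(n); cv2.imwrite(f'pics/{n}.png',im); np.savez(f'{n}.npz',im=im,d=d,P=P); M=np.linalg.inv(c['world_to_cam']); print(n,M[:3,3],M[:3,2],(d>0).mean())
s=robot.observe(); print(s['tool_pos'],s['tool_rot'],s['opening'],s['time'])
E
```

```text
scene [0.91713147 0.62229683 0.54003352] [-0.48057858 -0.69616202 -0.53329416] 0.9952465986394557
side [ 0.31093328 -0.48780618  0.4879461 ] [ 0.28640811  0.74283681 -0.60511475] 0.9960586734693877
[5.24664865e-01 7.26946549e-05 2.40130459e-01] [-3.14026533e+00 -1.93477916e-04  1.57078575e+00] 0.09171477539658315 0.1
```

View pics/scene.png

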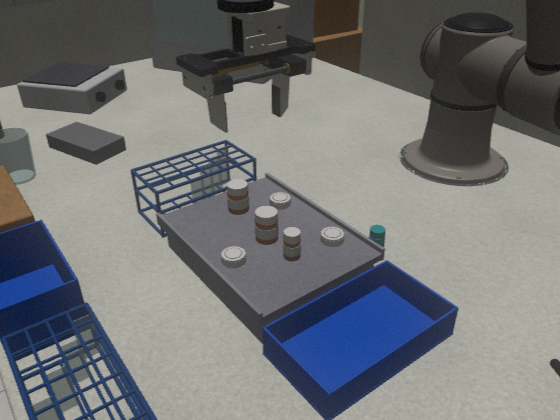

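View pics/side.png

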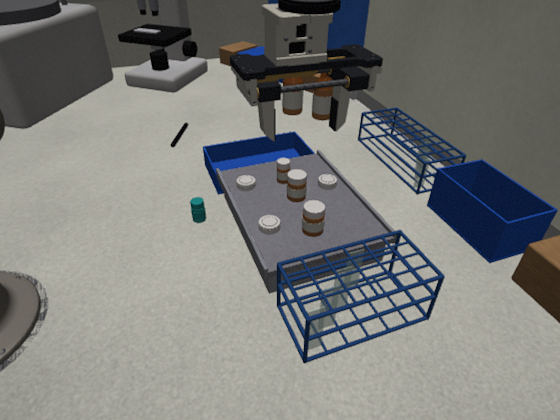

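Scene view: caps at (280,199), (332,235) and (233,255). Jars stand at (238,195) and (266,223), the vial at (291,243), and the tray is on the +y side, near (360,330). The side view agrees: caps at (269,223), (246,182), (327,181). The turquoise look-alike stands on the bench at (198,210).

```bash
cat > m.py <<'E'
from h import *
import sys
src=[(n,)+tuple(np.load(n+'.npz')[k] for k in('im','d','P'))+(eyes.calibration(n),) for n in("scene","side")]
seeds={"scene":dict(capA=(280,199),capB=(332,235),capC=(233,255),jar1=(238,186),jar2=(266,213),vial=(291,233)),
"side":dict(capA=(269,223),capB=(246,182),capC=(327,181),jar2=(297,175),jar1=(314,208),vial=(283,162))}
for n,im,d,P,c in src:
    z=P[...,2]; m=(abs(z-.06)<.004)&(im.max(-1)<150)&(np.hypot(P[...,0]-.5,P[...,1])<.35)
    k,l,st,_=cv2.connectedComponentsWithStats(m.astype(np.uint8)); b=1+st[1:,4].argmax()
    Q=P[l==b]; r=cv2.minAreaRect((Q[:,:2]*1000).astype(np.float32)); print(n,'board',np.round(r[0],1),np.round(r[1],1),r[2],'z',np.median(Q[:,2]).round(4))
    hsv=cv2.cvtColor(im,cv2.COLOR_BGR2HSV); w=((hsv[...,2]>120)&(hsv[...,1]<60)).astype(np.uint8)
    for name,(u,v) in seeds[n].items():
        zz=np.median(z[v-2:v+3,u-2:u+3]); 
        top=(w>0)&(abs(z-zz)<.004)&(np.hypot(*(P[...,:2]-P[v,u,:2]).transpose(2,0,1))<.03)
        q=(P[top][:,:2]*1000).astype(np.float32); (cx,cy),rad=cv2.minEnclosingCircle(q)
        ys,xs=np.nonzero(top); rp=ray(c,((xs.min()+xs.max())/2,(ys.min()+ys.max())/2),zz)*1000
        print(name,'z',(zz*1000).round(1),'circ',round(cx,1),round(cy,1),round(rad,1),'ray',rp[:2].round(1))
    bl=(hsv[...,0]>105)&(hsv[...,0]<130)&(hsv[...,1]>150)&(z>.04)&(z<.056)&(abs(P[...,0]-.5)<.25)&(P[...,1]>.1)
    Q=P[bl]
    k,l,st,_=cv2.connectedComponentsWithStats(bl.astype(np.uint8)); b=1+st[1:,4].argmax(); Q=P[l==b]*1000
    print('tray',np.round(Q.min(0)),np.round(Q.max(0)))
E
python3 m.py
```

```text
scene board [544.1  56.8] [229.8 304. ] 1.5887240171432495 z 0.0601
capA z 74.6 circ 470.5 -0.8 18.5 ray [471.    0.5]
capB z 74.8 circ 467.8 133.4 17.9 ray [468.8 134.8]
capC z 74.4 circ 618.4 85.9 18.7 ray [618.2  86.7]
jar1 z 109.9 circ 536.4 -30.2 18.5 ray [536.6 -29.6]
jar2 z 110.2 circ 546.4 68.9 17.7 ray [546.8  69.5]
vial z 105.0 circ 542.1 127.6 13.1 ray [542.3 128.9]
tray [424. 209.  40.] [654. 344.  54.]
side board [540.9  56.1] [226.7 302.6] 1.1451492309570312 z 0.0594
capA z 74.0 circ 470.9 -1.0 18.1 ray [470.5  -3.3]
capB z 73.6 circ 469.0 133.2 18.6 ray [468.3 130.3]
capC z 73.7 circ 617.8 86.3 18.1 ray [616.7  83.1]
jar2 z 109.4 circ 546.1 68.5 17.9 ray [545.8  66.4]
jar1 z 109.2 circ 536.5 -30.4 17.7 ray [536.5 -32.1]
vial z 104.1 circ 542.5 126.7 12.6 ray [540.9 125.5]
tray [423. 208.  40.] [581. 341.  51.]
```

Both views agree: caps at z≈74, jars at 110, board top at 60, with the board turned about +1.3°. I'll push cap B first, then A, then C. The jaw stays slightly open (about 12 mm), so each cap rests against both finger sides.

```bash
python3 -m handwheel '[-20,30,0,0.02,0.13,-20,35,0,0,0.13,-14,27,0,0,0.13,0,0,-40,0,0.13,0,0,-40,0,0.13,0,0,-40,0,0.13,0,0,0,0,0.13,0,0,0,0,0.13]'
python3 - <<'E'
from h import *
im,d,P,c=cloud("wrist"); cv2.imwrite('pics/w1.png',im)
s=robot.observe(); print(s['tool_pos'],s['tool_rot'],s['opening'],s['contact_force'])
E
```

```text
time: 0.9
tool_pos: [0.4711, 0.092, 0.121]
tool_rot: [-3.14, 0.0, 1.591]
contact_force: [0.1, -0.3, 0.8]
opening: 0.0323
grip_force: 0.0
[0.47200733 0.09201948 0.12213895] [ 3.13974529e+00 -3.75019048e-05  1.59066918e+00] 0.02830958964448761 [0.49764665 1.08214719 1.20668332]
```

View pics/w1.png

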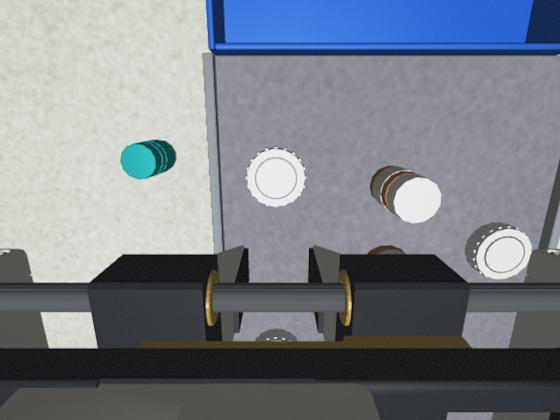

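The wrist view shows cap B at (276,177), centred ahead of the fingers. The vial (415,197) and the rim (210,150) are clear of the path. Next I let the jaw finish closing and descend.

```bash
python3 -m handwheel '[0,0,0,0,0.13,0,0,0,0,0.13,0,0,0,0,0.13,0,0,-20,0,0.13,0,0,-14,0,0.13,0,0,-8,0,0.13,0,0,0,0,0.13]'
python3 -m handwheel '[0,5,0,0,0.13,0,5,0,0,0.13,0,5,0,0,0.13,0,5,0,0,0.13,0,5,0,0,0.13,0,5,0,0,0.13,-1,5,0,0,0.13]'
```

```text
time: 1.65
tool_pos: [0.4706, 0.092, 0.0782]
tool_rot: [-3.14, 0.0, 1.591]
contact_force: [0.6, -0.1, 0.6]
opening: 0.0119
grip_force: 0.0
time: 2.35
tool_pos: [0.4701, 0.1275, 0.0788]
tool_rot: [3.141, 0.0, 1.591]
contact_force: [0.2, 0.6, 1.8]
opening: 0.0119
grip_force: 0.2
```

```bash
python3 -m handwheel '[0,6,0,0,0.13,0,6,0,0,0.13,0,6,0,0,0.13,-1,6,0,0,0.13,0,6,0,0,0.13,0,6,0,0,0.13,0,6,0,0,0.13,0,6,0,0,0.13]'
python3 -m handwheel '[0,8,0,0,0.13,0,8,0,0,0.13,0,8,0,0,0.13,-1,8,0,0,0.13,0,8,0,0,0.13,0,8,0,0,0.13,0,0,0,0,0.13]'
python3 - <<'E'
from h import *
im,d,P,c=cloud("scene"); cv2.imwrite('pics/s2.png',im)
E
```

```text
time: 3.15
tool_pos: [0.469, 0.1755, 0.0787]
tool_rot: [3.142, -0.0, 1.591]
contact_force: [0.2, -0.1, 0.8]
opening: 0.0122
grip_force: 0.1
time: 3.85
tool_pos: [0.468, 0.224, 0.0787]
tool_rot: [3.141, -0.0, 1.592]
contact_force: [0.5, -0.4, 0.0]
opening: 0.012
grip_force: 0.0
```

View pics/s2.png

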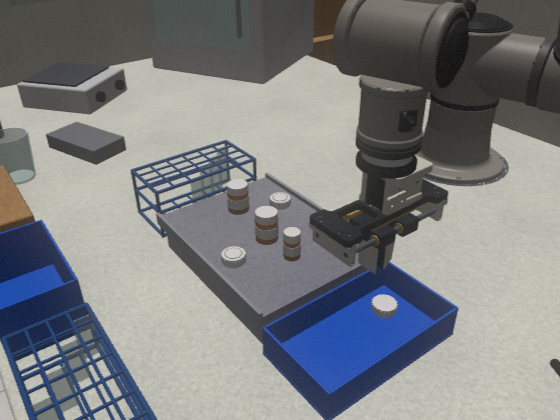

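Cap B lies in the tray at (385,303) and the rest is unchanged. Next is cap A: lift, go back to behind it, lower and push.

```bash
python3 -m handwheel '[0,0,50,0,0.13,0,-45,0,0,0.13,0,-45,0,0,0.13,0,-45,0,0,0.13,2,-45,0,0,0.13,1,-45,0,0,0.13,1,-41,0,0,0.13,0,0,0,0,0.13]'
python3 -m handwheel '[0,0,-20,0,0.13,0,0,-18,0,0.13,0,0,-12,0,0.13,0,0,0,0,0.13]'
```

```text
time: 4.7
tool_pos: [0.4723, -0.0475, 0.1289]
tool_rot: [3.141, 0.001, 1.585]
contact_force: [-0.0, 0.6, 0.3]
opening: 0.0119
grip_force: 0.0
time: 5.1
tool_pos: [0.4708, -0.0422, 0.0774]
tool_rot: [-3.138, -0.001, 1.591]
contact_force: [-0.1, -0.1, 0.0]
opening: 0.0117
grip_force: 0.0
```

```bash
python3 -m handwheel '[0,5,0,0,0.13,0,5,0,0,0.13,0,5,0,0,0.13,0,5,0,0,0.13,0,6,0,0,0.13,-1,6,0,0,0.13,0,6,0,0,0.13,0,6,0,0,0.13]'
python3 -m handwheel '[0,6,0,0,0.13,0,6,0,0,0.13,0,6,0,0,0.13,-1,6,0,0,0.13,0,6,0,0,0.13,0,6,0,0,0.13,0,6,0,0,0.13,0,6,0,0,0.13]'
python3 -m handwheel '[0,6,0,0,0.13,0,6,0,0,0.13,0,6,0,0,0.13,-1,6,0,0,0.13,0,6,0,0,0.13,0,6,0,0,0.13,0,6,0,0,0.13,0,6,0,0,0.13]'
python3 - <<'E'
from h import *
im,d,P,c=cloud("wrist"); cv2.imwrite('pics/w3.png',im)
E
```

```text
time: 5.9
tool_pos: [0.471, 0.0016, 0.0788]
tool_rot: [3.141, 0.0, 1.591]
contact_force: [-0.1, -1.4, -0.5]
opening: 0.012
grip_force: 0.1
time: 6.7
tool_pos: [0.47, 0.0495, 0.0787]
tool_rot: [3.142, -0.0, 1.591]
contact_force: [0.2, 0.0, 1.7]
opening: 0.0122
grip_force: 0.1
time: 7.5
tool_pos: [0.469, 0.0975, 0.0787]
tool_rot: [3.141, 0.0, 1.591]
contact_force: [1.0, -0.2, -0.4]
opening: 0.0118
grip_force: 0.1
```

View pics/w3.png

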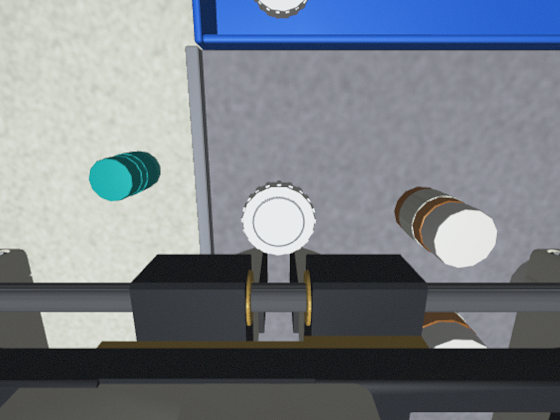

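Cap A sits against both fingers at (279,218). The vial (465,240) and the rim (200,200) are clear, and cap B is in the tray at (282,0).

```bash
python3 -m handwheel '[0,7,0,0,0.13,0,7,0,0,0.13,0,7,0,0,0.13,-1,7,0,0,0.13,0,7,0,0,0.13,0,7,0,0,0.13,0,7,0,0,0.13,0,7,0,0,0.13]'
python3 -m handwheel '[0,8,0,0,0.13,0,8,0,0,0.13,0,8,0,0,0.13,-1,8,0,0,0.13,0,8,0,0,0.13,0,8,0,0,0.13,0,8,0,0,0.13,0,8,0,0,0.13]'
python3 -m handwheel '[0,4,0,0,0.13,0,2,0,0,0.13,0,0,0,0,0.13]'
python3 - <<'E'
from h import *
im,d,P,c=cloud("scene"); cv2.imwrite('pics/s4.png',im)
E
```

```text
time: 8.35
tool_pos: [0.468, 0.1536, 0.0787]
tool_rot: [3.141, -0.0, 1.591]
contact_force: [-0.1, -0.2, 0.2]
opening: 0.0118
grip_force: 0.0
time: 9.15
tool_pos: [0.467, 0.2177, 0.0787]
tool_rot: [3.142, 0.0, 1.591]
contact_force: [-0.4, -0.0, 0.5]
opening: 0.012
grip_force: 0.0
time: 9.45
tool_pos: [0.467, 0.2232, 0.0787]
tool_rot: [3.142, 0.0, 1.591]
contact_force: [-0.3, 0.3, -0.8]
opening: 0.0123
grip_force: 0.0
```

View pics/s4.png

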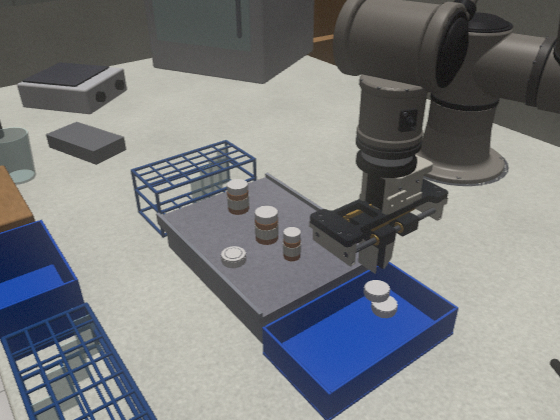

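Cap A is in the tray too, at (376,291), leaning on cap B. The jars and vial haven't moved. On to cap C, lifting high over the jars.

```bash
python3 -m handwheel '[0,0,40,0,0.13,0,0,40,0,0.13,32,-35,0,0,0.13,32,-35,0,0,0.13,32,-36,0,0,0.13,32,-36,0,0,0.13,24,-36,0,0,0.13,0,0,0,0,0.13]'
python3 -m handwheel '[0,0,0,0,0.13,0,0,-30,0,0.13,0,0,-25,0,0.13,0,0,-15,0,0.13,0,0,-10,0,0.13,0,0,0,0,0.13]'
python3 -m handwheel '[0,5,0,0,0.13,0,5,0,0,0.13,0,5,0,0,0.13,0,5,0,0,0.13,0,6,0,0,0.13,-1,6,0,0,0.13,0,6,0,0,0.13,0,6,0,0,0.13]'
python3 - <<'E'
from h import *
im,d,P,c=cloud("wrist"); cv2.imwrite('pics/w5.png',im)
E
```

```text
time: 10.3
tool_pos: [0.6215, 0.0397, 0.1582]
tool_rot: [3.14, 0.002, 1.585]
contact_force: [1.0, 1.2, -0.5]
opening: 0.0119
grip_force: 0.0
time: 10.9
tool_pos: [0.6177, 0.0461, 0.0776]
tool_rot: [-3.139, -0.0, 1.592]
contact_force: [-0.3, 0.4, 0.4]
opening: 0.0119
grip_force: 0.0
time: 11.7
tool_pos: [0.6179, 0.0896, 0.0787]
tool_rot: [-3.142, -0.0, 1.591]
contact_force: [-0.1, -0.2, 0.1]
opening: 0.0117
grip_force: 0.2
```

View pics/w5.png

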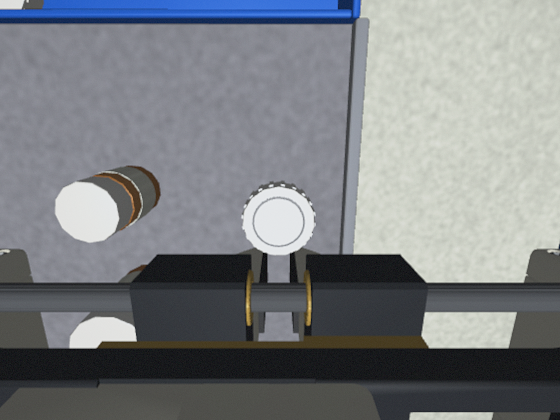

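Cap C is against both fingers at (279,218), clear of the rim (350,200) and the vial (87,210). I push on to the tray.

```bash
python3 -m handwheel '[0,7,0,0,0.13,0,7,0,0,0.13,0,7,0,0,0.13,-1,7,0,0,0.13,0,7,0,0,0.13,0,7,0,0,0.13,0,7,0,0,0.13,-1,7,0,0,0.13]'
python3 -m handwheel '[0,8,0,0,0.13,0,8,0,0,0.13,0,8,0,0,0.13,-1,8,0,0,0.13,0,8,0,0,0.13,0,8,0,0,0.13,0,8,0,0,0.13,0,8,0,0,0.13]'
python3 -m handwheel '[0,8,0,0,0.13,0,6,0,0,0.13,0,0,0,0,0.13,0,0,30,0,0.13,0,0,40,0,0.13,0,0,40,0,0.13,0,0,0,0,0.13,0,0,0,0,0.13]'
python3 - <<'E'
from h import *
for n in("scene","side"):
    im,d,P,c=cloud(n); cv2.imwrite(f'pics/f{n}.png',im); np.savez(f'{n}.npz',im=im,d=d,P=P)
E
python3 m.py | grep -E "jar|vial"
```

```text
time: 12.55
tool_pos: [0.6161, 0.1457, 0.0787]
tool_rot: [3.141, -0.0, 1.591]
contact_force: [-0.6, -0.2, -0.1]
opening: 0.0118
grip_force: 0.0
time: 13.35
tool_pos: [0.615, 0.2097, 0.0787]
tool_rot: [3.141, -0.0, 1.591]
contact_force: [0.2, 0.1, -0.4]
opening: 0.0118
grip_force: 0.0
time: 14.15
tool_pos: [0.6154, 0.2228, 0.1898]
tool_rot: [3.139, -0.0, 1.591]
contact_force: [0.4, -0.1, -0.3]
opening: 0.0119
grip_force: 0.0Traceback (most recent call last):
  File "m.py", line 15, in <module>
    ys,xs=np.nonzero(top); rp=ray(c,((xs.min()+xs.max())/2,(ys.min()+ys.max())/2),zz)*1000
                                      ~~~~~~^^
    return umr_minimum(a, axis, None, out, keepdims, initial, where)
ValueError: zero-size array to reduction operation minimum which has no identity
```

View pics/fscene.png

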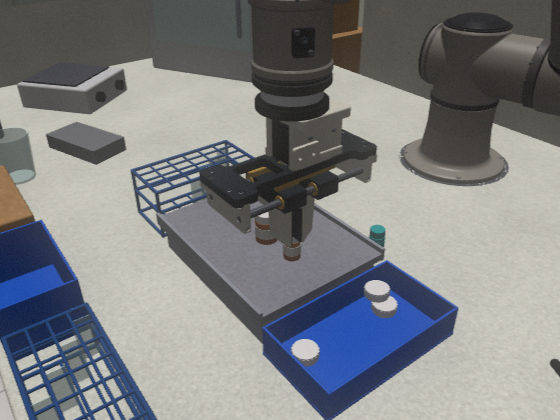

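All three caps are in the tray, at (376,290), (385,305) and (305,351). The arm hides the jars in this view, so I'll check them from the side camera before handing in.

```bash
sed -i '/capA=(2/s/capA=([0-9,]*),capB=([0-9,]*),capC=([0-9,]*),//; s/capA=(269,223),capB=(246,182),capC=(327,181),//; s/in("scene","side")\]/in("side",)]/' m.py; python3 m.py
```

```text
side board [541.   56.3] [226.5 302.7] 1.1146821975708008 z 0.0594
jar2 z 109.4 circ 546.9 68.2 17.7 ray [545.7  66.3]
jar1 z 109.3 circ 536.6 -29.9 17.6 ray [536.5 -32.2]
vial z 104.2 circ 542.4 127.3 12.2 ray [540.9 125.4]
tray [423. 209.  40.] [652. 342.  51.]
```

View pics/fside.png

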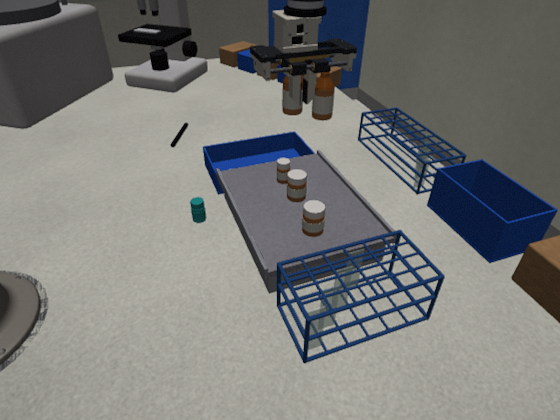

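The side view shows the board cleared of caps. The jars at (314,208) and (297,185) and the vial at (283,168) stand where they were, to within 1 mm.

```bash
python3 -c "
from cell import robot
print(robot.hand_in())"
```

```text
the job is handed in; nothing more can be done
None
```

All three caps were swept into the blue tray, both jars and the vial still stand where they were, and the job was handed in at about 14 s on the robot's clock; no verdict was returned.

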